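Start up the saw-sharpening bench with three light taps

TASK

Start up the sharpening bench by lightly tapping its three switches with a fingertip, in this order: first push in the domed button of the round lamp switch, then tap down the raised edge of the broad paddle on the dust-extractor switch, and last tap down the raised end of the narrow rocker on the grinder switch; each must stay on. Tap gently, do not shove or pick up the switch boxes, and leave the tools and other things on the bench where they are.

Things in the scene. Friction and masses are not known exactly. Their poses are not given: they have to be found in the camera images.
- lamp_switch: lamp switch: round grey puck, 100 mm across and 30 mm high, with one black domed button in the middle of its top; loose, about 0.9 kg, standing on the bench on rubber feet. Origin: centre of its underside, z up
- lamp_button_top (a point): top of the dome of the lamp button (it moves with the button). The button is 36 mm across; off, its top is 52 mm above the bench, 22 mm above the puck; at the stop 41 mm
- lamp_button (a joint): how far the lamp button is pushed in, m: 0 is out (off), 0.011 is its stop; it slides straight down against about 3 N, is on from 0.006, and stays where it is left; pushed past its stop it yields springily from about 6 N, up to 12 N over a further 7 mm, and springs back to the stop (this joint value does not count that). May start up to 0.002 in
- dust_switch: dust-extractor switch: grey box 90 mm (x) by 100 mm (y), 34 mm high, with one broad black paddle over its top, hinged along the box's +x edge and raised at its -x edge; loose, about 0.9 kg, standing on the bench on rubber feet. Origin: centre of its underside, z up, x from the raised edge towards the hinge
- dust_paddle_tap (a point): spot to tap on the paddle's upper face, on its three fine grey ribs, 58 mm from the hinge and 16 mm in from the raised edge (moves with the paddle). Off, it is about 68 mm above the bench; at the stop about 56 mm, and the paddle then lies level. The paddle is 84 mm wide, 74 mm long, 8 mm thick
- dust_paddle (a joint): how far the paddle is down, rad: 0 is raised (off), 0.2 is its stop, lying level; turns against about 3 N at the tapping spot, is on from 0.11, and stays where it is left; pushed past its stop it yields springily from about 6 N, up to 12 N over a further 7 mm, and springs back to the stop (this joint value does not count that). May start up to 0.03 down
- grinder_switch: grinder switch: narrow grey box 104 mm (x) by 56 mm (y), 45 mm high, with one narrow black rocker lengthways on its top, whose -x end is raised and +x end is down; loose, about 0.9 kg, standing on the bench on rubber feet. Origin: centre of its underside, z up, x from the raised end towards the lowered end of the rocker
- grinder_rocker_tap (a point): spot to tap on the upper face of the rocker's raised end, on its three fine grey ribs, 28 mm from the pivot at the middle and 8 mm in from the end (moves with the rocker). Off, it is about 75 mm above the bench; at the stop about 65 mm. The rocker is 72 mm long, 30 mm wide
- grinder_rocker (a joint): how far the rocker is turned, rad: 0 is off (ribbed end up), 0.36 is its stop (ribbed end down); turns against about 3 N at the tapping spot, is on from 0.20, and stays where it is left; pushed past its stop it yields springily from about 6 N, up to 12 N over a further 7 mm, and springs back to the stop (this joint value does not count that). May start up to 0.04 turned
- offcut: small upright hardwood offcut block, 45 x 40 x 50 mm high; a bystander, to be left alone
- screw_jar: small round glass jar with a steel cap, 48 mm across, 60 mm high; a bystander, to be left alone
- stone: flat sharpening stone, blue below and white above, 150 x 50 x 25 mm high; a bystander, to be left alone
- try_square: small try square lying flat: wooden stock 75 mm long, steel blade 90 mm long, 14 mm high; a bystander, to be left alone
- hammer: hammer lying flat, 240 mm long; a bystander, to be left alone
- screwdriver: screwdriver lying flat, 200 mm long; a bystander, to be left alone
- file: metal file with a wooden handle lying flat, 205 mm long, 20 mm high; a bystander, to be left alone
Things that resemble listed ones, but are neither listed nor needed, are in the scene too. Leave any orange look-alike of the grinder_switch alone.

How it is judged:
By the outcome, as a careful person would: the job done as asked, in the order asked, and still so for the second after the job is handed in, with the robot touching nothing.
It also fails if it takes over 48 s, if anything falls off the work surface, if the arm or the gripper's body presses on something with over 40 N, if the wrist force passes 120 N, or if a joint passes its speed limit or range.

ROBOT

A 7-joint arm with a two-finger parallel gripper is mounted at the origin on the work surface. World frame = base frame: x ahead of the robot, y to its left, z up, the work surface at z = 0. Lengths are in mm, angles in rad, forces in N, time in s.
With the tool pointing down it reaches from about 400 to 850 mm from the base axis. Payload 6.9 kg.
Tool frame: the origin (TCP) lies between the finger pads; the fingertips stand 8 mm ahead of it and the grasp point (between the pads) lies 11 mm behind it; z points along the fingers, y is the line along which they close (so a half turn about z gives the same grasp; the last joint's range is limited). The gripper opens to 85 mm and grips with 20 to 120 N. Pads are 22 mm wide; open, the fingers measure 114 mm over their backs; the gripper's body (76 mm by 85 mm) begins 54 mm behind the grasp point. The pads swing forward as they close: fully open they stand 13 mm farther back than shut.
Start: joints at [-1.157, 0.507, -0.238, 1.5, 0.126, 1.149, -0.155], TCP at [189.966, 595.42, 239.275] pointing down, gripper open.
Joint ranges: [-3.08, 3.08], [-0.24, 2.05], [-1.43, 1.35], [0, 2.5], [-1.52, 4.66], [0.17, 1.96], [-2.89, 2.89]. Speed limits (rad/s): [2.39, 2.39, 3.14, 3.14, 3.14, 3.14, 3.14].

INTERFACE

Orientations are given as a unit quaternion [w, x, y, z].
In Python, from rig import * gives the robot as it stands.
- The arm moves only by the tool carry_out, never from a script. Its argument "rows" is text: rows parted by semicolons, each of 5 numbers parted by spaces: the opening, from 0 (shut) to 1 (fully open), then the shift along the tool's x, y, z in mm, then the turn about the tool's z in degrees. A call has exactly 5 rows; each row shifts and turns the commanded pose from where the row before left it, along the tool's axes as they then stand; what a row does not reach is not made up. A row lasts 1/12 s, in which the tool goes at most 41.7 mm and 7.16 degrees, less where a joint would pass 70% of its speed; a pose out of reach is approached as far as the arm can. A call with a gripper value outside its range is refused whole. The fingers move at their own pace and stop on an object; "grip_force" is the grip in N (left out, the last holds). Time passes only in rows, so rows that do not move let the fingers close, or fill a call up. It gives the time, the measured TCP pose, the force, the opening and the grip force at its end, in the units of the state.
- state(): the state, without advancing time (a new reading comes with each control period).
- capture(name): name is "scene" or "top"; returns a dict with "img" (420x560x3 uint8, blue, green, red), "depth" (420x560 float32, mm along the optical axis (not along the pixel's ray), 0 where there is no reading), "fx", "fy", "cx", "cy" (pixels), "rvec" (rotation vector, rad) and "tvec" (3), from world to camera coordinates, as OpenCV has them. Camera axes: x right, y down, z forward; pixel columns grow to the right and rows downward; lengths in mm; the calibration is good to about 2 mm. A picture is of the moment at which its call begins.
- close_job(): hands the job in; it is judged then, once.
The state is a dict: "clock": time; "joint_pos": joint angles; "dq": joint speeds; "tau": joint torques, N m; "position": TCP position; "tcp_rot": TCP orientation; "contact_force": force on the tool from outside, world axes, zero at the start; "wrist_torque": the same for the moment, N m; "width": opening from 0.0 (shut) to 1.0 (fully open); "gripper_force": force on a finger pad.
Only numpy, scipy, OpenCV 4.12 (cv2) and the standard library are available. Lean on these libraries where they do the work, as an engineer would, in place of code of your own. Each camera call takes 0.05 s, during which the arm holds its last target. There are 200 camera calls.

## Working session

There is one attempt and no reset: what is moved stays moved. The work goes in short steps, Python scripts to look and compute and a tool call to move; the robot and the scene stay as the last step left them, time stands still between calls to the robot, and variables do not carry over. Pictures are saved under pics/ and viewed, at most 10 in all, crops included, and the job is handed in when it is done.

Besides the shell and the picture viewer there is one more tool, called after "Call:" in YAML: its name, and indented under it one key for each argument. carry_out: Moves the arm, as the interface text tells. Its arguments: {"type":"object","properties":{"rows":{"type":"string"},"grip_force":{"type":"number"}},"required":["rows"]}

```bash
mkdir -p pics; cat > h.py <<'E'
from rig import *
import numpy as np, cv2
def snap(n,tag):
    c=capture(n); cv2.imwrite(f'pics/{tag}.png',c['img']); np.savez(f'{tag}.npz',**c); return c
def world(c,u,v,z=None):
    R=cv2.Rodrigues(np.array(c['rvec'],float))[0]; t=np.array(c['tvec'],float).ravel()
    u,v=np.asarray(u,float),np.asarray(v,float)
    r=np.stack([(u-c['cx'])/c['fx'],(v-c['cy'])/c['fy'],np.ones_like(u)],-1)
    o=-R.T@t; d=r@R
    if z is None:
        return o+d*np.asarray(c['depth'])[v.astype(int),u.astype(int)][...,None]
    return o+d*((z-o[2])/d[...,2])[...,None]
E
python3 - <<'E'
from h import *
print(state())
a=snap('top','top0');b=snap('scene','scene0')
for c in(a,b):print(c['rvec'],c['tvec'],c['fx'])
E
```

```text
{'clock': 0.0, 'joint_pos': array([-1.15648777,  0.50837311, -0.23750674,  1.50113934,  0.12568976,
        1.14889773, -0.15479708]), 'dq': array([-0.00079557,  0.00013118, -0.00151261, -0.00019579, -0.00198534,
        0.0013819 ,  0.00118432]), 'tau': array([-5.80309061e-04, -6.20598149e+01, -2.18610294e+00, -2.49647659e+01,
        1.28554882e-02,  1.19464961e-02,  1.87647726e-05]), 'position': array([189.88329076, 594.9406959 , 238.40488031]), 'tcp_rot': array([-1.25974872e-04,  1.53790933e-01,  9.88102986e-01, -9.06329813e-04]), 'contact_force': array([-0.32090485, -0.63600993,  0.52155485]), 'wrist_torque': array([ 0.03855786,  0.03483066, -0.03467766]), 'gripper_force': 0.0, 'width': 1.0006337276153836}
[ 2.13036689 -2.1634266   0.15115104] [  -7.62243069  523.07411513 1186.93220439] 413.77165601121953
[ 1.26580434  2.20517945 -1.0281718 ] [ 285.68373996 -228.49591407 1553.0603501 ] 425.6698926313026
```

View pics/top0.png

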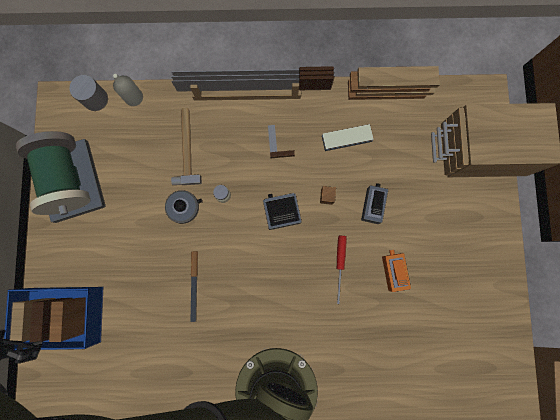

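View pics/scene0.png

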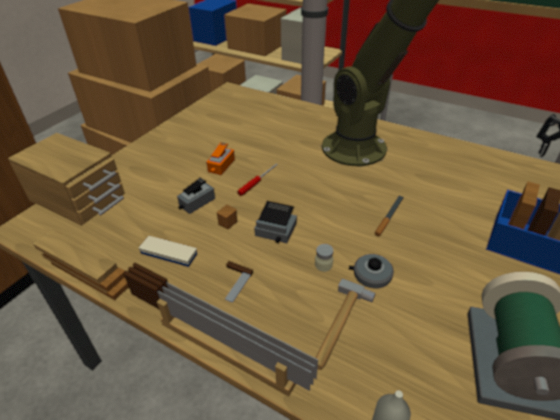

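The top view shows the lamp switch at about (181,206), the dust switch at (282,211), the grinder at (375,203) and the orange look-alike at (398,271). I'll zoom in on the three switches.

```bash
python3 - <<'E'
from h import *
a=dict(np.load('top0.npz'));b=dict(np.load('scene0.npz'))
def crop(c,u,v,s=30,k=9,W=265): 
    return cv2.resize(c['img'][v-s:v+s,u-s:u+s],(W,W),interpolation=cv2.INTER_CUBIC)
r1=np.hstack([crop(a,*p) for p in((181,206),(282,211),(375,203))])
r2=np.hstack([crop(b,*p) for p in((373,269),(276,220),(196,194))])
cv2.imwrite('pics/crop.png',np.vstack([r1,r2]))
for n,(u,v),s in (('lamp',(181,206),26),('dust',(282,211),26),('grind',(375,203),26)):
    g=np.mgrid[v-s:v+s+1,u-s:u+s+1]; P=world(a,g[1].ravel(),g[0].ravel()).reshape(2*s+1,2*s+1,3)
    print(n); 
    print(np.round(P[s-20:s+21:4,s-20:s+21:4,2]).astype(int)); print(P[s,s])
    m=(P[...,2]>12)&(P[...,2]<120)
    k,l,st,ce=cv2.connectedComponentsWithStats(m.astype(np.uint8)); i=l[s,s]; m=l==i
    Q=P[m]; print(m.sum(),Q.mean(0),cv2.minAreaRect(Q[:,:2].astype(np.float32)), Q[:,2].max(), Q[Q[:,2].argmax()])
E
```

```text
lamp
[[   0    2    1    2    0   -1   -3   -1    0    2    1]
 [   2   -1    0    3    0   22   -1    3   -1   -1    2]
 [  -3   -5    0   30   30   35   33   30   -1   -1    1]
 [  -3    0   32   31   32   31   30   33   28    0    0]
 [   1   -2   28   28 1249   49   33   32   24   20   16]
 [   1   23   34   33   52   54   45   29   32   25    0]
 [   1   22   26   27   47   42   32   29   30   19   -2]
 [   0   -1   30   31   29   34   31   28   26    5    5]
 [   1    0    0   32   32   28   29   26   15   -2   -2]
 [   1    0    0    2   20   26   21   -5    0   -1   -5]
 [   1    0    4    3   -1    1   -1    5    3   -4    4]]
[529.18506857 268.74065055  53.61555103]
883 [531.7944872  272.28089993  31.26987   ] ((533.1754150390625, 276.02996826171875), (98.89459228515625, 97.22671508789062), 62.82664108276367) 55.48949776452014 [526.0913059  276.99366089  55.48949776]
dust
[[  -2    4    1   -2    4    4    6   -2    3    2    5]
 [   0    4   22    5    0   60   54   54   54    1   -1]
 [  -2   58   55   58   53   55   54   59   62    1    0]
 [  -4   57   60   57   54   56
[... 882 characters left out ...]
   48   71   67   68    3    2   -2]
 [   3   -1    1   44   47   71   71   70    4   -1    0]
 [  -2   -1    0   47   51   70   74   45    2   -3   -3]
 [   1   -6    5   47   52   72 1249   45    2   -3   -2]
 [  -1   -1   17   46   74   75   76   45    2    3   -1]
 [   1    3   31   50   53   47   47   44    4   -6    0]
 [  -1    0   34   44   46   49   44   -2   -3   -2   -1]
 [  -1   -1    1   -2   -1    9   29   -1   -3    4    1]]
[ 526.75158402 -294.25080629   69.90506301]
759 [ 526.93994653 -297.47057332   51.40373024] ((536.1851196289062, -303.8770446777344), (56.849735260009766, 119.05619049072266), 76.51637268066406) 80.05951379383669 [ 502.09438821 -296.43701459   80.05951379]
```

View pics/crop.png

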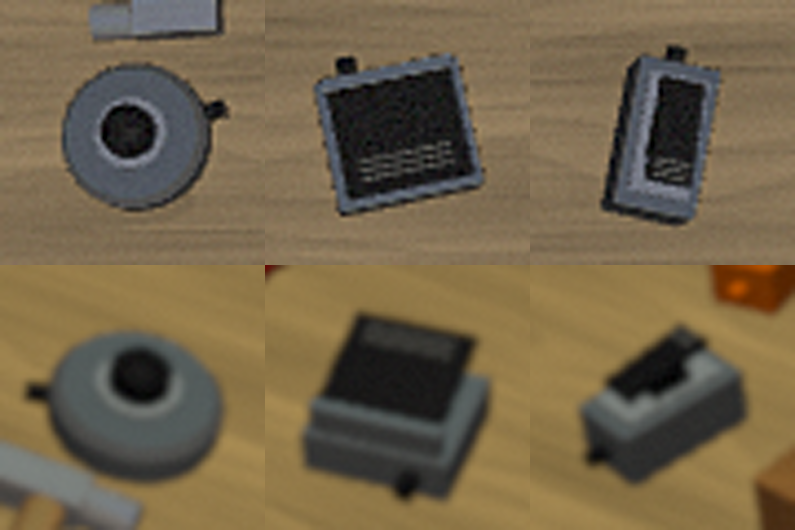

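The crops show the dome at about (179.8,205.0), the dust ribs at (283.5,216.6) and the grinder ribs at (376.3,211.1). In all three the ribbed edges face the robot.

```bash
python3 - <<'E'
from h import *
from scipy.spatial.transform import Rotation as Ro
a=dict(np.load('top0.npz'));s=state()
R=Ro.from_quat(s['tcp_rot'],scalar_first=True).as_matrix();print(R.round(3))
# tap points; grinder direction from ribs to rocker far end
L=world(a,179.8,205.0,52);D=world(a,283.5,216.6,68);G=world(a,376.3,211.1,75)
G2=world(a,345+147.5/4.417-.5,173+83/4.417-.5,63)
print('dir',(G2-G),np.hypot(*(G2-G)[:2]))
b=dict(np.load('scene0.npz'))
k=4.417
for n,(u,v),(cx,cy),z in (('L',(139,368-265),(373,269),51),('D',(415-265,335-265),(276,220),68),('G',(686-530,345-265),(196,194),75)):
    print(n,world(b,cx-30+(u+.5)/k-.5,cy-30+(v+.5)/k-.5,z))
p=s['position']
for n,q in(('L',L),('D',D),('G',G)): print(n,q,'tool shift',R.T@(q-p)); p=q
E
```

```text
[[-0.953  0.304 -0.   ]
 [ 0.304  0.953 -0.002]
 [-0.    -0.002 -1.   ]]
dir [ 59.6111186  -10.32216718 -12.        ] 60.49820324796076
L [538.95499782 277.49437773  51.        ]
D [483.01708703 -28.11399935  68.        ]
G [ 510.69584741 -288.02094953   75.        ]
L [532.44198704 272.69340163  52.        ] tool shift [-424.27255657 -202.61940186  186.8815879 ]
D [491.62038259 -30.0008763   68.        ] tool shift [ -53.12348489 -300.8043616   -15.51968663]
G [ 502.49765006 -295.63449282   75.        ] tool shift [ -91.10973278 -249.76791861   -6.59822709]
```

Call:
carry_out:
  rows: "0 -28.3 -13.4 9 0; 0 -28.3 -13.4 9 0; 0 -28.3 -13.4 9 0; 0 -28.3 -13.4 9 0; 0 -28.3 -13.4 9 0"
  grip_force: 20

```text
clock: 0.52
position: [305.1, 487.2, 193.5]
tcp_rot: [-0.0, 0.154, 0.988, -0.0]
contact_force: [0.4, 0.3, -0.2]
width: 0.306
gripper_force: 0.0
```

Call:
carry_out:
  rows: "0 -28.3 -13.4 9 0; 0 -28.3 -13.4 9 0; 0 -28.3 -13.4 9 0; 0 -28.3 -13.4 9 0; 0 -28.3 -13.4 9 0"

```text
clock: 0.93
position: [419.6, 380.4, 148.6]
tcp_rot: [-0.0, 0.154, 0.988, -0.0]
contact_force: [0.3, 0.3, -0.6]
width: -0.001
gripper_force: 0.0
```

Call:
carry_out:
  rows: "0 -28.3 -13.4 9 0; 0 -28.3 -13.4 9 0; 0 -28.3 -13.4 9 0; 0 -28.3 -13.4 9 0; 0 -28.3 -13.4 9 0"

```text
clock: 1.35
position: [534.1, 273.6, 103.5]
tcp_rot: [-0.0, 0.154, 0.988, -0.0]
contact_force: [-1.1, 1.4, 0.9]
width: 0.0
gripper_force: 0.0
```

Call:
carry_out:
  rows: "0 0 0 0 0; 0 0 0 0 0; 0 0 0 0 0; 0 0 0 0 0; 0 0 0 0 0"

```text
clock: 1.77
position: [532.4, 276.3, 104.6]
tcp_rot: [-0.0, 0.153, 0.988, 0.0]
contact_force: [-0.3, 0.2, -1.1]
width: -0.001
gripper_force: 0.0
```

```bash
python3 - <<'E'
from h import *
a=snap('top','top1');b=snap('scene','scene1');print(state()['position'])
def crop(c,u,v,s=40): return cv2.resize(c['img'][v-s:v+s,u-s:u+s],(400,400),interpolation=cv2.INTER_CUBIC)
cv2.imwrite('pics/c1.png',np.hstack([crop(a,181,206),crop(b,373,255)]))
E
```

```text
[532.66523573 276.00297057 104.65370907]
```

View pics/c1.png

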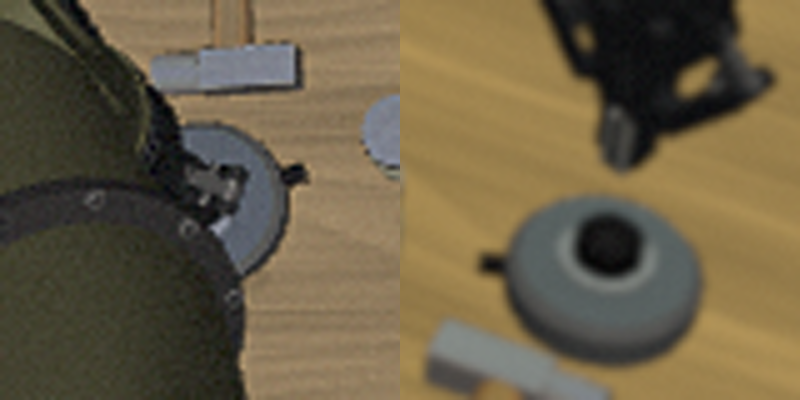

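The fingertips hang above the dome: tip at crop (622,170), dome at (610,245). Descending.

Call:
carry_out:
  rows: "0 0 0 12 0; 0 0 0 12 0; 0 0 0 10 0; 0 0 0 4 0; 0 0 0 0 0"

```text
clock: 2.28
position: [532.5, 274.9, 65.3]
tcp_rot: [-0.001, 0.153, 0.988, -0.001]
contact_force: [-1.2, 0.5, 0.1]
width: 0.001
gripper_force: 0.0
```

Call:
carry_out:
  rows: "0 0 0 2 0; 0 0 0 2 0; 0 0 0 2 0; 0 0 0 1 0; 0 0 0 0 0"

```text
clock: 2.7
position: [533.4, 275.0, 59.4]
tcp_rot: [0.0, 0.154, 0.988, 0.0]
contact_force: [0.7, -0.3, -0.6]
width: 0.003
gripper_force: 0.0
```

Call:
carry_out:
  rows: "0 0 0 1 0; 0 0 0 1 0; 0 0 0 1 0; 0 0 0 1 0; 0 0 0 0 0"

```text
clock: 3.12
position: [533.4, 274.9, 55.2]
tcp_rot: [0.0, 0.154, 0.988, 0.0]
contact_force: [-0.4, 0.0, 1.2]
width: 0.005
gripper_force: 0.7
```

Call:
carry_out:
  rows: "0 0 0 1 0; 0 0 0 1 0; 0 0 0 1 0; 0 0 0 1 0; 0 0 0 0 0"

```text
clock: 3.53
position: [533.4, 274.9, 51.0]
tcp_rot: [0.0, 0.154, 0.988, 0.0]
contact_force: [0.3, -0.1, 1.2]
width: 0.001
gripper_force: 0.4
```

Call:
carry_out:
  rows: "0 0 0 1 0; 0 0 0 1 0; 0 0 0 0.5 0; 0 0 0 0 0; 0 0 0 0 0"

```text
clock: 3.95
position: [533.4, 275.0, 49.0]
tcp_rot: [0.0, 0.154, 0.988, 0.0]
contact_force: [-1.1, -0.3, 5.0]
width: -0.0
gripper_force: 2.8
```

Call:
carry_out:
  rows: "0 0 0 1 0; 0 0 0 0.5 0; 0 0 0 0.5 0; 0 0 0 0 0; 0 0 0 0 0"

```text
clock: 4.37
position: [533.5, 275.0, 47.3]
tcp_rot: [0.0, 0.154, 0.988, 0.0]
contact_force: [-0.6, -0.9, 8.7]
width: -0.003
gripper_force: 3.6
```

The lamp button is at its stop (8.7 N). Lifting and moving to the paddle.

Call:
carry_out:
  rows: "0 0 0 -5 0; 0 0 0 -15 0; 0 0 0 -20 0; 0 0 0 -20 0; 0 0 0 0 0"

```text
clock: 4.78
position: [534.6, 275.8, 110.2]
tcp_rot: [0.002, 0.154, 0.988, 0.001]
contact_force: [0.3, 0.4, 0.8]
width: 0.001
gripper_force: 0.0
```

Call:
carry_out:
  rows: "0 -5 -30.4 0 0; 0 -5 -30.4 0 0; 0 -5 -30.4 0 0; 0 -5 -30.4 0 0; 0 -5 -30.4 0 0"

```text
clock: 5.2
position: [509.9, 121.0, 106.2]
tcp_rot: [-0.001, 0.154, 0.988, -0.0]
contact_force: [0.9, -0.7, 0.2]
width: 0.006
gripper_force: 0.0
```

Call:
carry_out:
  rows: "0 -5 -30.4 0 0; 0 -5 -30.4 0 0; 0 -5 -30.4 0 0; 0 -5 -30.4 0 0; 0 -5 -30.4 0 0"

```text
clock: 5.62
position: [487.5, -31.3, 106.3]
tcp_rot: [-0.001, 0.154, 0.988, -0.0]
contact_force: [0.9, -0.2, 0.6]
width: 0.003
gripper_force: 0.0
```

Call:
carry_out:
  rows: "0 0 0 0 0; 0 0 0 0 0; 0 0 0 0 0; 0 0 0 0 0; 0 0 0 0 0"

```text
clock: 6.03
position: [488.6, -28.4, 106.7]
tcp_rot: [-0.0, 0.153, 0.988, 0.0]
contact_force: [-0.4, 0.3, 0.4]
width: 0.003
gripper_force: 0.0
```

```bash
python3 - <<'E'
from h import *
a=snap('top','top2');b=snap('scene','scene2');print(state()['position'])
v,u=np.mgrid[200:211,175:187];P=world(a,u.ravel(),v.ravel()).reshape(11,12,3);print(P[...,2].round().astype(int))
def crop(c,u,v,s=40): return cv2.resize(c['img'][v-s:v+s,u-s:u+s],(400,400),interpolation=cv2.INTER_CUBIC)
cv2.imwrite('pics/c2.png',np.hstack([crop(a,260,211,),crop(b,276,205)]))
E
```

```text
[488.61847309 -28.77208917 106.70654225]
[[32 33 31 33 38 35 33 36 29 34 31 32]
 [29 28 36 40 42 41 40 40 35 37 31 30]
 [34 37 42 38 42 42 39 40 40 32 34 32]
 [36 38 40 41 47 40 40 39 36 40 40 29]
 [37 35 42 38 42 38 35 38 39 37 38 32]
 [38 37 42 42 39 43 40 42 38 40 33 33]
 [39 41 41 39 43 40 44 41 40 41 37 28]
 [36 41 42 41 42 38 37 38 41 44 39 38]
 [38 38 41 39 40 42 43 38 38 36 30 32]
 [33 38 37 39 42 42 43 40 35 32 32 34]
 [32 31 34 40 39 39 33 40 34 36 33 28]]
```

View pics/c2.png

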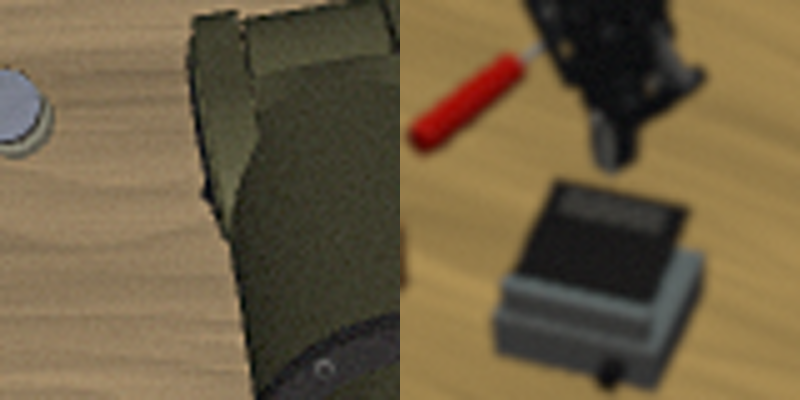

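The lamp dome now reads about 41 mm, so it is fully in. The tip at (610,170) is right above the ribs at (615,207). Tapping the paddle.

Call:
carry_out:
  rows: "0 0 0 9 0; 0 0 0 8 0; 0 0 0 4 0; 0 0 0 2 0; 0 0 0 0 0"

```text
clock: 6.55
position: [488.0, -29.8, 82.9]
tcp_rot: [-0.001, 0.154, 0.988, -0.0]
contact_force: [1.4, 0.3, 0.5]
width: -0.003
gripper_force: 0.0
```

Call:
carry_out:
  rows: "0 0 0 1.5 0; 0 0 0 1.5 0; 0 0 0 1.5 0; 0 0 0 1.5 0; 0 0 0 0 0"

```text
clock: 6.97
position: [488.6, -30.0, 77.7]
tcp_rot: [0.0, 0.154, 0.988, -0.0]
contact_force: [0.4, -0.5, 0.2]
width: 0.003
gripper_force: 0.1
```

Call:
carry_out:
  rows: "0 0 0 1.5 0; 0 0 0 1.5 0; 0 0 0 1.5 0; 0 0 0 1.5 0; 0 0 0 0 0"

```text
clock: 7.38
position: [488.3, -30.0, 71.5]
tcp_rot: [-0.0, 0.154, 0.988, -0.0]
contact_force: [-0.6, -1.2, 0.3]
width: -0.001
gripper_force: 0.5
```

Call:
carry_out:
  rows: "0 0 0 1.5 0; 0 0 0 1.5 0; 0 0 0 1.5 0; 0 0 0 1 0; 0 0 0 0 0"

```text
clock: 7.8
position: [488.4, -29.9, 66.0]
tcp_rot: [-0.0, 0.154, 0.988, -0.0]
contact_force: [-0.7, 0.3, 0.1]
width: -0.001
gripper_force: 0.2
```

Call:
carry_out:
  rows: "0 0 0 1 0; 0 0 0 1 0; 0 0 0 1 0; 0 0 0 0 0; 0 0 0 0 0"

```text
clock: 8.22
position: [488.6, -29.9, 63.5]
tcp_rot: [0.0, 0.154, 0.988, -0.0]
contact_force: [-2.3, -1.0, 6.7]
width: -0.001
gripper_force: 3.3
```

Call:
carry_out:
  rows: "0 0 0 1 0; 0 0 0 0 0; 0 0 0 -5 0; 0 0 0 -22 0; 0 0 0 -28 0"

```text
clock: 8.63
position: [487.6, -29.7, 116.6]
tcp_rot: [-0.002, 0.154, 0.988, -0.0]
contact_force: [0.7, 0.3, -0.8]
width: -0.002
gripper_force: 0.0
```

Call:
carry_out:
  rows: "0 -9.4 -24.7 0 0; 0 -9.4 -24.7 0 0; 0 -9.4 -24.7 0 0; 0 -9.4 -24.7 0 0; 0 -9.4 -24.7 0 0"

```text
clock: 9.05
position: [496.1, -163.1, 117.6]
tcp_rot: [0.0, 0.154, 0.988, 0.0]
contact_force: [0.9, -0.3, -0.9]
width: -0.002
gripper_force: 0.0
```

Call:
carry_out:
  rows: "0 -9.4 -24.7 0 0; 0 -9.4 -24.7 0 0; 0 -9.4 -24.7 0 0; 0 -9.4 -24.7 0 0; 0 -9.4 -24.7 0 0"

```text
clock: 9.47
position: [503.2, -295.2, 117.4]
tcp_rot: [0.0, 0.154, 0.988, 0.0]
contact_force: [0.3, 0.5, -0.2]
width: 0.005
gripper_force: 0.0
```

Call:
carry_out:
  rows: "0 0 0 3 0; 0 0 0 3 0; 0 0 0 0 0; 0 0 0 0 0; 0 0 0 0 0"

```text
clock: 9.88
position: [503.4, -292.4, 111.4]
tcp_rot: [-0.0, 0.153, 0.988, 0.0]
contact_force: [-0.2, 0.6, 0.4]
width: -0.005
gripper_force: 0.0
```

```bash
python3 - <<'E'
from h import *
a=snap('top','top3');b=snap('scene','scene3');print(state()['position'])
v,u=np.mgrid[195:226:3,264:300:4];P=world(a,u.ravel(),v.ravel()).reshape(*u.shape,3);print(P[...,2].round().astype(int))
def crop(c,u,v,s=40): return cv2.resize(c['img'][v-s:v+s,u-s:u+s],(400,400),interpolation=cv2.INTER_CUBIC)
cv2.imwrite('pics/c3.png',np.hstack([crop(a,365,211,),crop(b,205,185)]))
E
```

```text
[ 503.38956545 -292.83950911  111.55267731]
[[-2 15 20  2 -2 55 58 58  2]
 [ 4 51 57 53 55 50 61 53 32]
 [32 57 56 53 56 56 59 58 38]
 [32 59 57 59 57 58 56 62 31]
 [35 58 54 61 57 54 58 57 34]
 [ 1 53 56 58 56 58 50 56 56]
 [ 3 57 56 58 60 55 56 59 59]
 [ 3 30 53 54 56 56 54 55 56]
 [-1 32 55 57 54 60 57 55 56]
 [ 0 32 58 56 54 58 58 51 32]
 [ 2 34 57 54 39 36 28 -2 -4]]
```

View pics/c3.png

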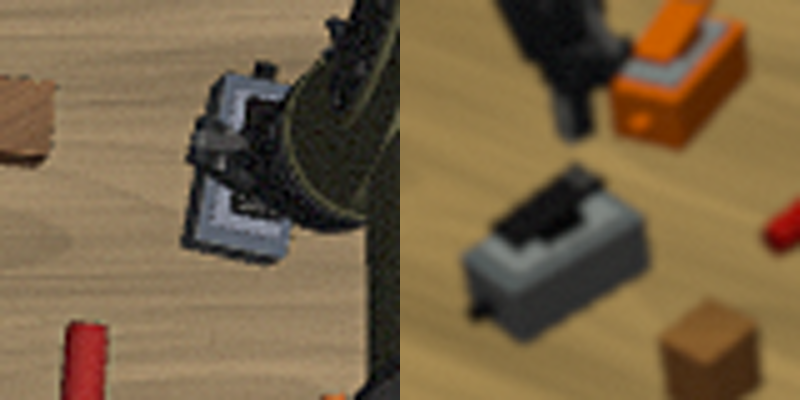

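The paddle is level at 56 mm. Next I'll check the tip's alignment on the rocker by projecting it into the scene view.

```bash
python3 - <<'E'
from h import *
b=dict(np.load('scene3.npz'))
def pr(*p):
    q=cv2.projectPoints(np.array([p],float),b['rvec'],b['tvec'],np.array([[b['fx'],0,b['cx']],[0,b['fy'],b['cy']],[0,0,1.]]),None)[0].ravel()
    return (q-[165,145]+.5)*5-.5+[400,0]
print(pr(503.4,-292.8,103),pr(503.4,-292.8,75),pr(502.5,-295.6,75),pr(512,-292.8,75))
# lateral midpoint: end of rocker corners in scene crop
for u,v in((575,165),(605,183),(588,172)): print(world(b,165+(u-400+.5)/5-.5,145+(v+.5)/5-.5,76))
E
```

```text
[576.73665548 139.50994907] [582.94597488 177.05553892] [580.24439225 174.94786436] [574.09858569 184.43902832]
[ 496.97000591 -303.88757713   76.        ]
[ 502.62424389 -276.30806292   76.        ]
[ 498.78392107 -292.37348004   76.        ]
```

The projected tip matches the image to within about 2 mm, and the target is within a few mm of the ribs. Tapping the rocker.

Call:
carry_out:
  rows: "0 0 0 9 0; 0 0 0 8 0; 0 0 0 4 0; 0 0 0 2 0; 0 0 0 0 0"

```text
clock: 10.4
position: [502.6, -293.5, 87.3]
tcp_rot: [-0.001, 0.154, 0.988, 0.0]
contact_force: [0.0, 1.1, 0.4]
width: 0.001
gripper_force: 0.0
```

Call:
carry_out:
  rows: "0 0 0 1.5 0; 0 0 0 1.5 0; 0 0 0 1.5 0; 0 0 0 1.5 0; 0 0 0 0 0"

```text
clock: 10.82
position: [502.8, -293.8, 82.2]
tcp_rot: [-0.0, 0.154, 0.988, -0.0]
contact_force: [-0.6, 0.1, -0.0]
width: 0.001
gripper_force: 0.4
```

Call:
carry_out:
  rows: "0 0 0 1.5 0; 0 0 0 1.5 0; 0 0 0 1 0; 0 0 0 1 0; 0 0 0 0 0"

```text
clock: 11.23
position: [502.6, -293.8, 77.1]
tcp_rot: [-0.0, 0.154, 0.988, 0.0]
contact_force: [0.6, -0.7, 2.4]
width: -0.002
gripper_force: 1.1
```

Call:
carry_out:
  rows: "0 0 0 1 0; 0 0 0 1 0; 0 0 0 1 0; 0 0 0 0 0; 0 0 0 0 0"

```text
clock: 11.65
position: [502.7, -293.8, 74.3]
tcp_rot: [-0.0, 0.154, 0.988, -0.0]
contact_force: [-3.9, 0.7, 4.8]
width: 0.001
gripper_force: 2.8
```

Call:
carry_out:
  rows: "0 0 0 0.7 0; 0 0 0 0.7 0; 0 0 0 0 0; 0 0 0 0 0; 0 0 0 0 0"

```text
clock: 12.07
position: [502.7, -293.8, 73.3]
tcp_rot: [-0.0, 0.154, 0.988, -0.0]
contact_force: [-4.0, 1.7, 9.2]
width: -0.004
gripper_force: 5.2
```

At the stop (9.2 N). I'll lift, clear to the side and verify.

Call:
carry_out:
  rows: "0 0 0 -5 0; 0 0 0 -20 0; 0 0 0 -35 0; 0 0 0 -35 0; 0 0 0 -35 0"

```text
clock: 12.48
position: [503.6, -293.6, 204.2]
tcp_rot: [0.0, 0.154, 0.988, 0.0]
contact_force: [-0.1, -1.4, -0.0]
width: -0.003
gripper_force: 0.0
```

Call:
carry_out:
  rows: "0 0 -30 -10 0; 0 0 -30 -10 0; 0 0 -30 -10 0; 0 0 -30 0 0; 0 0 -30 0 0"

```text
clock: 12.9
position: [458.0, -438.4, 234.0]
tcp_rot: [0.002, 0.154, 0.988, -0.001]
contact_force: [0.6, 0.2, 0.3]
width: 0.001
gripper_force: 0.0
```

Call:
carry_out:
  rows: "0 0 -15 0 0; 0 0 0 0 0; 0 0 0 0 0; 0 0 0 0 0; 0 0 0 0 0"

```text
clock: 13.32
position: [454.3, -449.0, 232.9]
tcp_rot: [0.0, 0.152, 0.988, 0.001]
contact_force: [0.6, 0.3, 0.3]
width: 0.003
gripper_force: 0.0
```

```bash
python3 - <<'E'
from h import *
a=snap('top','top4');b=snap('scene','scene4')
v,u=np.mgrid[187:220:3,366:388:2];P=world(a,u.ravel(),v.ravel()).reshape(*u.shape,3);print(P[...,2].round().astype(int))
def crop(c,u,v,s=40): return cv2.resize(c['img'][v-s:v+s,u-s:u+s],(400,400),interpolation=cv2.INTER_CUBIC)
cv2.imwrite('pics/c4.png',np.hstack([crop(a,375,203),crop(b,205,185)]))
a0=np.load('top0.npz')['img'];d=cv2.absdiff(a0,a['img']).max(2)
cv2.imwrite('pics/d4.png',np.hstack([crop(a,282,211),crop(b,276,220)]))
E
```

```text
[[ 5 20 42 45 45 46 47 39  2 -1  1]
 [ 2 35 43 50 52 79 73 43 51 44 46]
 [ 9 41 48 48 48 73 75 75 75 74 45]
 [18 49 41 45 72 70 72 73 71 74 43]
 [33 50 50 47 69 73 69 71 72 48 45]
 [40 46 51 52 69 67 74 68 70 43 -1]
 [43 44 47 65 71 70 65 73 64 46 -3]
 [45 46 48 67 67 64 64 70 44 44 -2]
 [46 49 48 69 65 64 70 64 45 -4  0]
 [42 51 48 45 61 64 67 61 46 -2 -1]
 [44 47 43 46 44 47 50 53 46  3 -1]]
```

View pics/c4.png

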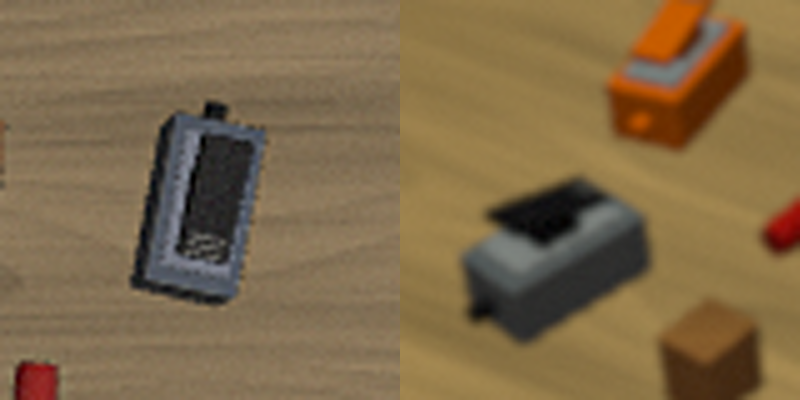

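View pics/scene4.png

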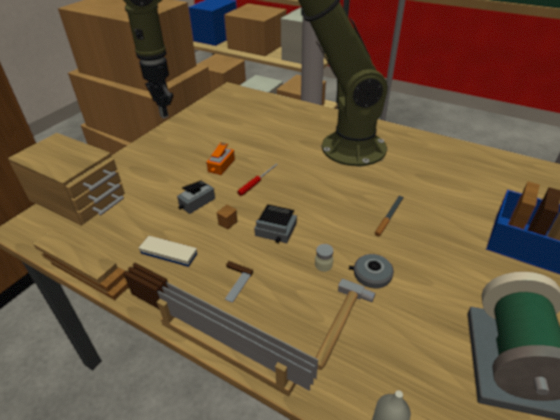

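The rocker has flipped: the ribbed end at crop (205,245) reads about 64 mm and the far end about 75 mm. The boxes and the other things stand where they did, and the arm is clear. Handing in.

```bash
python3 -c "
from rig import *
print(close_job())"
```

```text
the job is handed in; nothing more can be done
None
```

All three switches (lamp, dust extractor, grinder) were tapped on in that order; depth readings show each at its stop, nothing else on the bench appears to have moved, and the job was handed in at about 13 s.

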